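Take the extender card out of the card cage

ROBOT

A 7-joint arm with a two-finger parallel gripper is mounted at the origin on a cart in front of the work surface, level with it; the furniture and walls round the work are solid. World frame = base frame: x ahead of the robot, y to its left, z up, the work surface at z = 0. Lengths are in m, angles in degrees, forces in N, time in s.
With the tool pointing down it reaches from about 0.425 to 0.875 m from the base axis. Payload 4.7 kg.
Tool frame: the origin (TCP) lies midway between the tips of the shut fingers; the grasp point (between the pads) lies 19 mm behind it (env.grip_point_offset is the distance from the TCP to the grasp point, in m); z points along the fingers, y is the line along which they close (so a half turn about z gives the same grasp; the last joint's range is limited). The gripper opens to 87 mm and grips with 3 to 60 N. Pads are 19 mm wide; open, the fingers measure 117 mm over their backs; the gripper's body (75 mm by 190 mm) begins 51 mm behind the grasp point.
Start: joints at [-67.546, 18.392, -4.016, 83.108, 1.295, 78.541, -3.26], TCP at [0.24, 0.604, 0.223] pointing down, gripper open.
Joint ranges: [-163.93, 163.93], [-17.29, 119.83], [-79.2, 71.16], [3.27, 140.29], [-89.18, 269.18], [5.43, 117.66], [-154.24, 154.24]. Speed limits (degrees/s): [147.25, 147.25, 180, 180, 180, 180, 180].

INTERFACE

Orientations are given as [roll, pitch, yaw] about the fixed x, y, z axes, in that order (R = Rz(yaw) Ry(pitch) Rx(roll)).
In Python, from cell import env gives the robot as it stands.
- The arm moves only by the shell command python3 -m jog 'ROWS' [FORCE]. ROWS is JSON, a list of rows, each a list of 7 numbers: the shift along the tool's x, y, z in m, then the turn, a rotation vector about the tool's x, y, z in rad, then the finger opening in m, from 0 to 0.087. A call has 1 to 12 rows; each row shifts and turns the commanded pose from where the row before left it, along the tool's axes as they then stand; what a row does not reach is not made up. A row lasts 1/12 s, in which the tool goes at most 41.7 mm and 7.16 degrees, less where a joint would pass 70% of its speed; a pose out of reach is approached as far as the arm can. A call is refused whole if a number of a shift passes 0.0417 or a number of a turn 0.125, either way. A call with a gripper value outside its range is refused whole. The fingers move at their own pace and stop on an object; FORCE is the grip in N (left out, the last holds). Time passes only in rows, so rows that do not move let the fingers close. It gives the time, the measured TCP pose, the force, the opening and the grip force at its end, in the units of the state.
- env.get_obs(): the state, without advancing time (a new reading comes with each control period).
- env.read_camera(name): name is "side" or "top"; returns the picture (420x560x3 uint8, blue, green, red); there is no depth.
- env.get_calibration(name): a dict with "fov_y" (degrees; the focal length in pixels is half the picture's height over the tangent of half this angle, whatever the lens; pixels are square), "cx", "cy" (the principal point, pixels), "k1" (the pictures are not rectified: a ray, as slopes to the right and down, at radius r is drawn at 1 + k1 r^2 times it, then the intrinsics apply), "pose" (4x4, takes a point from camera to world coordinates). Camera axes: x right, y up, looking along -z (the intrinsics and any distortion apply to the point x, -y, -z); pixel columns grow to the right and rows downward; lengths in m; the calibration is good to about 2 mm. A picture is of the moment at which its call begins. get_calibration takes no time and is no camera call.
- env.sign_off(): hands the job in; it is judged then, once.
The state is a dict: "time_s": time; "qpos": joint angles; "joint_velocities": joint speeds; "effort": joint torques, N m; "tool_pos": TCP position; "tool_rot": TCP orientation; "force": force on the tool from outside, world axes, zero at the start; "wrist_torque": the same for the moment, N m; "grip_width": finger opening in m; "grasp_force": force on a finger pad.
Only numpy, scipy, OpenCV 4.12 (cv2) and the standard library are available. Lean on these libraries where they do the work, as an engineer would, in place of code of your own. Each camera call takes 0.05 s, during which the arm holds its last target. There are 200 camera calls.

TASK

The repair is finished, so take the extender card (the tallest of the three cards, with a black socket along its outer edge) out of the tilted card cage: the socket edge is the handhold, and the guides only let it slide straight out. Stand it upright, socket on top, in a free bay of the pin rack, centred so that both rows of pins hold it, and let go. Leave the two shorter cards seated in the cage.

Things in the scene. Friction and masses are not known exactly. Their poses are not given: they have to be found in the camera images.
- card_cage: Open aluminium card cage on a dark tubular cradle, 190 (y) x 185 (x) x 175 mm high, fixed to the bench, at its left or right. Origin on the bench under the cage's middle; z up, y across the row of cards. Its open side leans 28 degrees from vertical towards -x of this frame (roughly to the robot).
- guide_frame: The cage's tilted frame. Origin mid-floor, 56 mm over the bench; z = the way cards slide out, y across the row, x across a card. Slots at y = -60, -20, 20 (empty), 60 mm: grooves at x = -51 and +51 mm, 6 mm wide, 7 mm deep, from z = 0 to 90 mm; a card is free once its lower edge is past z = 90 mm. End plates reach z = 98 mm. The three cards stand in any order.
- extender_card: The card to move: plain green board 100 (x) x 3 (y), 160 mm tall (z), 0.1 to 0.2 kg; its top 16 mm (z = 144 to 160 mm) is a black socket 12 mm thick (y), 100 mm long (x), to grip across y. Origin: middle of the lower edge; z up the card to the socket. In the cage it rests on the floor, not locked, its z axis along guide_frame z.
- logic_card: Shorter card that stays in the cage: 100 (x) x 3 (y) mm board with chips up to 12 mm off its +y face and an aluminium edge strip 7 mm thick on top, 120 mm tall (z). Origin: middle of its lower edge; z up the card.
- driver_card: Shorter card that stays in the cage: as logic_card, 120 mm tall, but with a finned heat sink. Origin: middle of its lower edge; z up the card.
- pin_rack: Board rack fixed to the bench: black rails along y at x = -32 and +32 mm, tops at z = 12 mm, each with six 8 mm steel pins to z = 92 mm at y = -50, -30 .. 50 mm: five bays 12 mm wide at y = -40, -20, 0, 20, 40 mm. A card stands with its lower edge across both rails, width along x. Bay y = 40 holds a 120 mm tall card; the others are free. Origin on the bench, mid-rack; z up.

How it is judged:
By the outcome, as a careful person would: the job done as asked, in the order asked, and still so for the second after the job is handed in, with the robot touching nothing.
It also fails if it takes over 42 s, if anything falls off the work surface, if the arm or the gripper's body presses on something with over 40 N, if the wrist force passes 120 N, or if a joint passes its speed limit or range.

## Working session

There is one attempt and no reset: what is moved stays moved. The work goes in short steps, Python scripts to look and compute and a shell command to move; the robot and the scene stay as the last step left them, time stands still between calls to the robot, and variables do not carry over. Pictures are saved under pics/ and viewed, at most 14 in all, crops included, and the job is handed in when it is done.

```bash
mkdir -p pics; ls; python3 - <<'E'
from cell import env
import cv2
for n in("side","top"):
    im=env.read_camera(n); cv2.imwrite(f"pics/{n}0.png",im)
    c=env.get_calibration(n); print(n,c)
o=env.get_obs(); print(o, env.grip_point_offset)
E
```

```text
pics
side {'fov_y': 51.53034841536993, 'cx': 283.0934598376565, 'cy': 206.1068004605866, 'k1': -0.01837476069087473, 'pose': array([[ 0.99268746, -0.09967649,  0.06808974,  0.70397969],
       [ 0.12013508,  0.87089598, -0.47655825, -0.59535258],
       [-0.01179743,  0.48125336,  0.87650215,  1.14683795],
       [ 0.        ,  0.        ,  0.        ,  1.        ]])}
top {'fov_y': 46.893929044459504, 'cx': 278.4277669889021, 'cy': 208.7535207316469, 'k1': -0.0664476916391073, 'pose': array([[-0.0073953 ,  0.98336251, -0.18150342,  0.34593396],
       [-0.99996083, -0.00638954,  0.00612535,  0.00295474],
       [ 0.00486372,  0.1815416 ,  0.98337124,  1.47885169],
       [ 0.        ,  0.        ,  0.        ,  1.        ]])}
{'time_s': 0.1, 'qpos': array([-67.54669919,  18.43511601,  -4.01604147,  83.16770404,
         1.29545157,  78.54070342,  -3.25739711]), 'joint_velocities': array([-0.05191187, -0.05452832, -0.0570753 , -0.17866117, -0.03396796,
       -0.06512359,  0.04196582]), 'effort': array([ 2.42925125e-04, -4.92571771e+01, -4.05587945e-01, -3.13397849e+01,
       -6.41003600e-02,  3.95761861e-02,  7.17098010e-05]), 'tool_pos': array([0.23962171, 0.60368943, 0.22156934]), 'tool_rot': array([-1.79901735e+02,  5.71356917e-03,  1.58359471e+02]), 'force': array([-0.15295323,  0.07703951, -0.40755655]), 'wrist_torque': array([-0.05866282,  0.04328451,  0.029443  ]), 'grasp_force': 0.0, 'grip_width': 0.08708030817869629} 0.0187
```

View pics/side0.png

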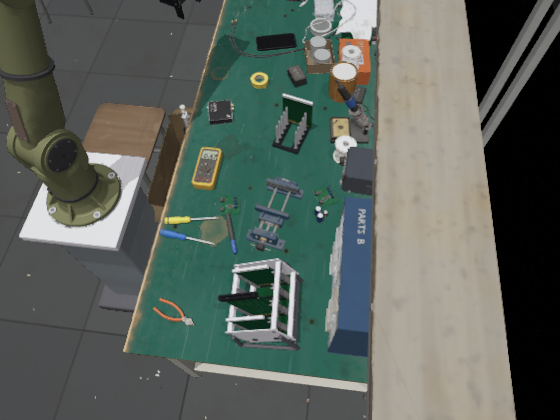

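View pics/top0.png

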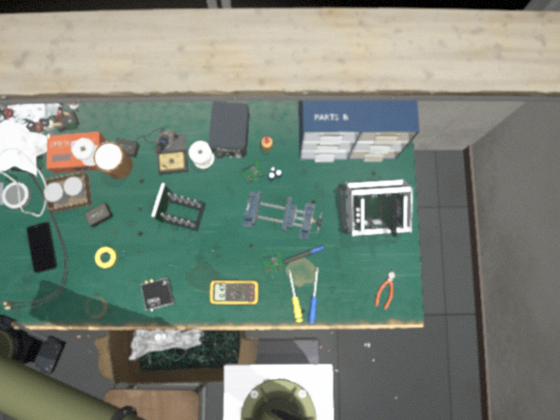

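Side view: the cage is at about (263,303), with the black extender socket at (238,297). The rack is at about (293,125), with its 120 mm card at the far (+y) end. In the top view the cage is at (378,208) and the rack at (180,207). I'll zoom in on both.

```bash
python3 - <<'E'
import cv2,numpy as np
s=cv2.imread("pics/side0.png");t=cv2.imread("pics/top0.png")
def c(i,x,y,w,h,W,H): return cv2.resize(i[y:y+h,x:x+w],(W,H),interpolation=cv2.INTER_CUBIC)
a=np.hstack([c(s,215,252,90,100,360,400),c(t,335,172,88,80,440,400)])
b=np.hstack([c(s,265,85,60,70,171,200),c(t,145,178,66,52,254,200),np.zeros((200,375,3),np.uint8)])
cv2.imwrite("pics/z1.png",np.vstack([a,b]))
E
```

```text
(no output)
```

View pics/z1.png

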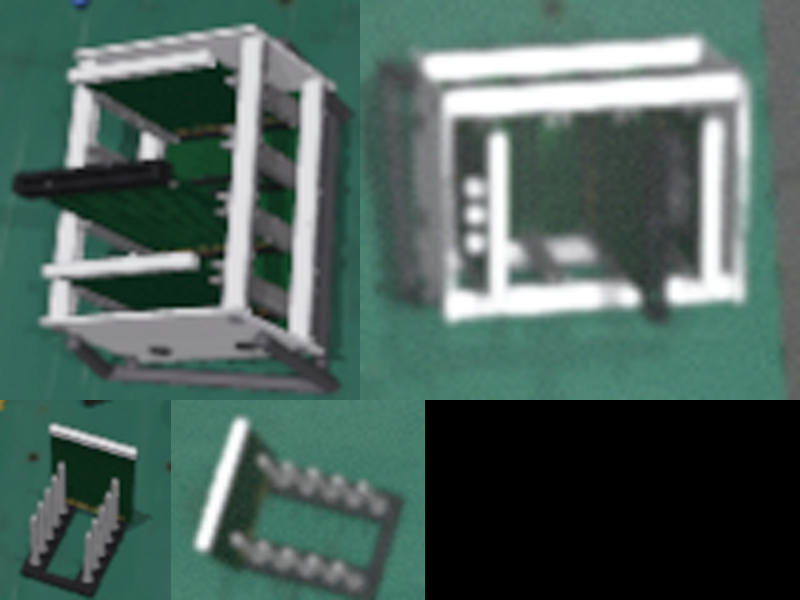

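Side zoom: the cards, from +y to -y, are a white strip, then a gap, then the black socket, then a white strip. That puts the extender in slot y=-20. Next I'll measure the strip ends and the socket on planes of known height, plus the rack pins and card.

```bash
cat > h.py <<'E'
import numpy as np,cv2
from scipy.spatial.transform import Rotation as R
from cell import env
K={}
def cal(n):
    if n not in K:
        c=env.get_calibration(n);K[n]=(210/np.tan(np.radians(c['fov_y']/2)),c['cx'],c['cy'],c['k1'],np.array(c['pose']))
    return K[n]
def ray(n,u,v):
    f,cx,cy,k,P=cal(n);d=np.array([(u-cx)/f,(v-cy)/f]);s=d.copy()
    for _ in range(20): s=d/(1+k*(s@s))
    return P[:3,3],P[:3,:3]@np.array([s[0],-s[1],-1])
def onz(n,u,v,z):
    o,d=ray(n,u,v);return o+d*(z-o[2])/d[2]
def proj(n,p):
    f,cx,cy,k,P=cal(n);q=P[:3,:3].T@(np.asarray(p)-P[:3,3]);s=np.array([q[0],-q[1]])/-q[2]
    return s*(1+k*(s@s))*f+[cx,cy]
def tri(a,b):
    # a,b=(cam,u,v)
    A=np.zeros((3,3));B=np.zeros(3)
    for n,u,v in(a,b):
        o,d=ray(n,u,v);d=d/np.linalg.norm(d);M=np.eye(3)-np.outer(d,d);A+=M;B+=M@o
    return np.linalg.solve(A,B)
E
python3 - <<'E'
from h import *
s=cv2.imread("pics/side0.png");t=cv2.imread("pics/top0.png")
S=lambda x,y:(215+x/4-.5+.125,252+y/4-.375)
T=lambda x,y:(335+(x-360)/5-.4,172+y/5-.4)
S2=lambda x,y:(265+x/2.857-.33,85+(y-400)/2.857-.33)
T2=lambda x,y:(145+(x-171)/3.846-.37,178+(y-400)/3.846-.37)
# strip centre-line ends on top face, guess
prs={'A-':(S(73,76),T(497,302)),'A+':(S(212,57),T(497,133)),'B-':(S(47,270),T(712,282)),'B+':(S(196,258),T(712,118))}
for k,(a,b) in prs.items():
    z=.16195+(.02347 if k[1]=='+' else -.02347)
    print(k,z,np.round(onz('side',*a,z),4),np.round(onz('top',*b,z),4),np.round(tri(('side',*a),('top',*b)),4))
print('socket',[np.round(onz('side',*S(x,y),.056+.16*np.cos(np.radians(28))+d),4) for x,y,d in((20,186,-.0235),(165,170,.0235))])
# rack
for nm,im,box in(('side',s,(275,90,320,115)),('top',t,(148,180,168,225))):
    g=im[box[1]:box[3],box[0]:box[2]].min(2)
    m=(g>170).astype(np.uint8);n,l,st,c=cv2.connectedComponentsWithStats(m);i=1+st[1:,4].argmax()
    p=np.argwhere(l==i)[:,::-1]+np.array(box[:2]);r=cv2.minAreaRect(p.astype(np.float32));bp=cv2.boxPoints(r)
    print(nm,r,[np.round(onz(nm,*q,.132)[:2],4) for q in bp],np.round(onz(nm,*r[0],.132),4))
cv2.imwrite("pics/z2.png",np.hstack([cv2.resize(s[92:156,270:316],(400,556),interpolation=cv2.INTER_CUBIC),cv2.resize(t[182:230,150:185+25],(400,320),interpolation=cv2.INTER_CUBIC)[:,:].copy() if 0 else cv2.copyMakeBorder(cv2.resize(t[182:230,150:210],(400,320),interpolation=cv2.INTER_CUBIC),0,236,0,0,0)]))
E
```

```text
A- 0.13848000000000002 [ 0.5251 -0.2401  0.1385] [ 0.5257 -0.2388  0.1385] [ 0.5253 -0.2393  0.1371]
A+ 0.18542 [ 0.6125 -0.2356  0.1854] [ 0.6125 -0.2339  0.1854] [ 0.6126 -0.2345  0.1832]
B- 0.13848000000000002 [ 0.5308 -0.3591  0.1385] [ 0.536  -0.3608  0.1385] [ 0.5335 -0.3599  0.1455]
B+ 0.18542 [ 0.6198 -0.3538  0.1854] [ 0.6203 -0.3531  0.1854] [ 0.6201 -0.3534  0.1847]
socket [array([ 0.5127, -0.3218,  0.1738]), array([ 0.5992, -0.3168,  0.2208])]
side ((297.5000305175781, 98.50001525878906), (30.363994598388672, 1.9133480787277222), 16.927513122558594) [array([0.5767, 0.3463]), array([0.5775, 0.354 ]), array([0.6704, 0.3279]), array([0.6693, 0.3204])] [0.6238 0.3371 0.132 ]
top ((157.50001525878906, 199.5), (3.794731855392456, 34.78504943847656), 18.434947967529297) [array([0.5778, 0.3577]), array([0.6735, 0.33  ]), array([0.6699, 0.3194]), array([0.5742, 0.3473])] [0.6236 0.3387 0.132 ]
```

View pics/z2.png

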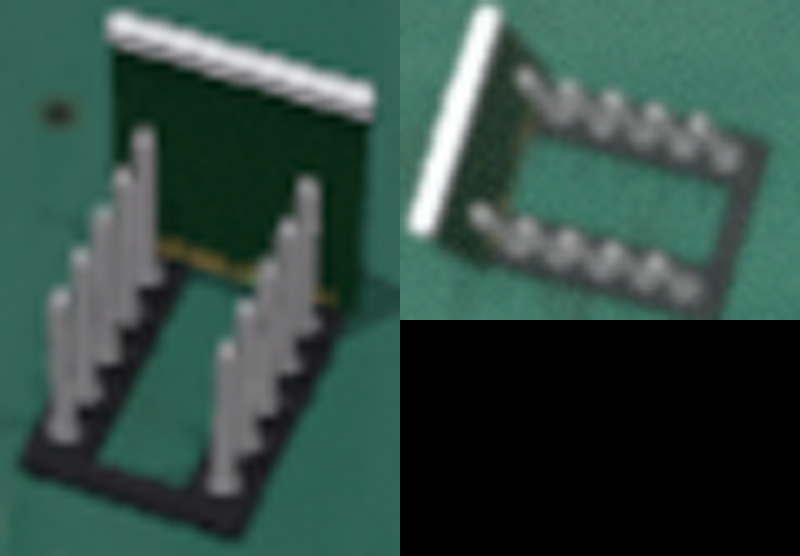

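The rack zoom shows five pin tops per row, y=30 down to -50. The left row in the side crop runs (145,130) to (60,292); the card strip sits at the +y end. Computing the rack and cage poses from these.

```bash
cat >> h.py <<'E'
def fit2(L,W):
    # 2D rigid fit local->world
    L=np.array(L);W=np.array(W)[:,:2];a=L-L.mean(0);b=W-W.mean(0)
    th=np.arctan2((a[:,0]*b[:,1]-a[:,1]*b[:,0]).sum(),(a*b).sum());c,s=np.cos(th),np.sin(th);M=np.array([[c,-s],[s,c]])
    t=W.mean(0)-M@L.mean(0);return th,t,np.linalg.norm(L@M.T+t-W,axis=1)
E
python3 - <<'E'
from h import *
k=46/400;S=lambda x,y:(270+x*k-.44,92+y*k-.44)
j=60/400;T=lambda x,y:(150+(x-400)*j-.42,182+y*j-.42)
ys=[30,10,-10,-30,-50]
sl=[(145,133),(122,174),(102,214),(82,256),(60,296)];sr=[(308,186),(288,226),(268,266),(248,307),(228,349)]
tu=[(528,78),(568,90),(612,102),(655,113),(700,123)];tl=[(482,213),(525,227),(568,238),(612,248),(655,260)]
Ws=[onz('side',*S(*p),.092) for p in sl+sr];Wt=[onz('top',*T(*p),.092) for p in tl+tu]
L=[(x/1000,y/1000) for x in(-32,32) for y in ys]
for W in(Ws,Wt):
    th,t,r=fit2(L,W);print(np.degrees(th),np.round(t,4),np.round(r*1e3,1), 'bay40',np.round(t+.04*np.array([-np.sin(th),np.cos(th)]),4))
g=[(np.cos(np.radians(28))*x-np.sin(np.radians(28))*.12,y) for y in(.06,-.06) for x in(-.05,.05)]
for W in([(.5251,-.2401),(.6125,-.2356),(.5308,-.3591),(.6198,-.3538)],[(.5257,-.2388),(.6125,-.2339),(.536,-.3608),(.6203,-.3531)]):
    th,t,r=fit2(g,W);print(np.degrees(th),np.round(t,4),np.round(r*1e3,1))
E
```

```text
-15.372098490388975 [0.6116 0.2967] [1.1 0.5 0.2 0.7 0.3 0.4 0.4 0.2 0.  0.2] bay40 [0.6222 0.3352]
-15.775956478733901 [0.612  0.2967] [0.6 0.3 0.3 1.1 1.2 1.1 0.9 0.9 0.6 0.5] bay40 [0.6229 0.3352]
3.152159732310169 [ 0.6283 -0.2941] [0.6 0.9 0.6 0.9]
4.264153240455995 [ 0.6298 -0.2925] [1.4 0.8 2.2 1.8]
```

```bash
cat >> h.py <<'E'
GO=np.array([.629,-.2933,.056]);GY=3.6;RO=np.array([.6118,.2967,0]);RY=-15.5
G=R.from_euler('ZY',[GY,-28],degrees=True).as_matrix()   # guide axes
def gp(x,y,z): return GO+G@np.array([x,y,z])
RK=R.from_euler('Z',RY,degrees=True).as_matrix()
F=np.diag([-1,1,-1.])
RC=G@F; RR=RK@F   # tool orientation at cage, rack
def plan(p,Rt,n,start=None):
    if start is None:
        o=env.get_obs();start=(np.array(o['tool_pos']),R.from_euler('xyz',o['tool_rot'],degrees=True).as_matrix())
    p0,R0=start;w=R.from_matrix(R0.T@Rt).as_rotvec()/n;t=R0.T@(np.asarray(p)-p0)
    A=sum(R.from_rotvec(w*k).as_matrix() for k in range(n));d=np.linalg.solve(A,t)
    print(n,'rows',np.round(d,4),np.round(w,4));return p,Rt
E
python3 - <<'E'
from h import *
print(G[:,2],gp(0,-.02,.16))
a=plan([.5,.2,.34],R.from_euler('xyz',[180,0,170],degrees=True).as_matrix(),12)
b=plan(gp(0,-.02,.27),RC,15,a)
E
```

```text
[-0.46854517 -0.02947836  0.88294759] [ 0.55528858 -0.31797707  0.19727161]
12 rows [-0.0303 -0.0262 -0.0098] [-0.0001 -0.     -0.0169]
15 rows [-0.0018 -0.0348  0.0032] [-0.0039 -0.0324 -0.0155]
```

```bash
python3 -m jog '[[-0.03,-0.026,-0.01,0,0,-0.017,0.05],[-0.03,-0.026,-0.01,0,0,-0.017,0.05],[-0.03,-0.026,-0.01,0,0,-0.017,0.05],[-0.03,-0.026,-0.01,0,0,-0.017,0.05],[-0.03,-0.026,-0.01,0,0,-0.017,0.05],[-0.03,-0.026,-0.01,0,0,-0.017,0.05],[-0.03,-0.026,-0.01,0,0,-0.017,0.05],[-0.03,-0.026,-0.01,0,0,-0.017,0.05],[-0.03,-0.026,-0.01,0,0,-0.017,0.05],[-0.03,-0.026,-0.01,0,0,-0.017,0.05],[-0.03,-0.026,-0.01,0,0,-0.017,0.05],[-0.03,-0.026,-0.01,0,0,-0.017,0.05]]' 20
python3 - <<'E'
from h import *
b=plan(gp(0,-.02,.27),RC,15)
E
```

```text
time_s: 1.1
tool_pos: [0.4979, 0.2024, 0.343]
tool_rot: [180.0, -0.0, 170.1]
force: [0.4, 1.0, -0.4]
grip_width: 0.0503
grasp_force: 0.0
15 rows [-0.0019 -0.035   0.0034] [-0.0038 -0.0324 -0.0154]
```

```bash
python3 -m jog '[[-0.002,-0.035,0.003,-0.004,-0.032,-0.015,0.05],[-0.002,-0.035,0.003,-0.004,-0.032,-0.015,0.05],[-0.002,-0.035,0.003,-0.004,-0.032,-0.015,0.05],[-0.002,-0.035,0.003,-0.004,-0.032,-0.015,0.05],[-0.002,-0.035,0.003,-0.004,-0.032,-0.015,0.05],[-0.002,-0.035,0.003,-0.004,-0.032,-0.015,0.05],[-0.002,-0.035,0.003,-0.004,-0.032,-0.015,0.05],[-0.002,-0.035,0.003,-0.004,-0.032,-0.015,0.05],[-0.002,-0.035,0.003,-0.004,-0.032,-0.015,0.05],[-0.002,-0.035,0.003,-0.004,-0.032,-0.015,0.05],[-0.002,-0.035,0.003,-0.004,-0.032,-0.015,0.05],[-0.002,-0.035,0.003,-0.004,-0.032,-0.015,0.05]]'
python3 - <<'E'
from h import *
b=plan(gp(0,-.02,.24),RC,7)
E
```

```text
time_s: 2.1
tool_pos: [0.4885, -0.2143, 0.3065]
tool_rot: [179.2, 22.0, -179.8]
force: [1.2, 0.0, -0.6]
grip_width: 0.05
grasp_force: 0.0
7 rows [-0.0011 -0.0153  0.0065] [-0.0016 -0.0148 -0.0078]
```

```bash
python3 -m jog '[[-0.001,-0.015,0.006,-0.002,-0.015,-0.008,0.05],[-0.001,-0.015,0.006,-0.002,-0.015,-0.008,0.05],[-0.001,-0.015,0.006,-0.002,-0.015,-0.008,0.05],[-0.001,-0.015,0.006,-0.002,-0.015,-0.008,0.05],[-0.001,-0.015,0.006,-0.002,-0.015,-0.008,0.05],[-0.001,-0.015,0.006,-0.002,-0.015,-0.008,0.05],[-0.001,-0.015,0.006,-0.002,-0.015,-0.008,0.05],[0,0,0,0,0,0,0.05]]'
python3 - <<'E'
from h import *
b=plan(gp(0,-.02,.19),RC,4)
o=env.get_obs();print(o['qpos'],o['tool_pos'],o['tool_rot'])
p=np.array(o['tool_pos']);print(proj('side',p),proj('top',p))
s=env.read_camera('side');t=env.read_camera('top')
cv2.imwrite("pics/z3.png",np.hstack([cv2.resize(s[220:345,190:310],(400,417),interpolation=cv2.INTER_CUBIC),cv2.resize(t[145:270,320:440],(400,417),interpolation=cv2.INTER_CUBIC)]))
E
```

```text
time_s: 2.77
tool_pos: [0.5153, -0.3187, 0.2689]
tool_rot: [179.9, 27.9, -176.5]
force: [-1.1, 0.2, -0.4]
grip_width: 0.0502
grasp_force: 0.0
4 rows [-0.0004 -0.0004  0.013 ] [ 0.0003 -0.0006 -0.0004]
[ -7.8630051   -6.45603298  45.90234264 107.90726125 -16.55093858
  56.61971973 138.95360466] [ 0.51526508 -0.31874914  0.26885897] [ 179.89517274   27.86919397 -176.4952956 ]
[214.75454826 283.51663025] [402.44200795 228.89778448]
```

View pics/z3.png

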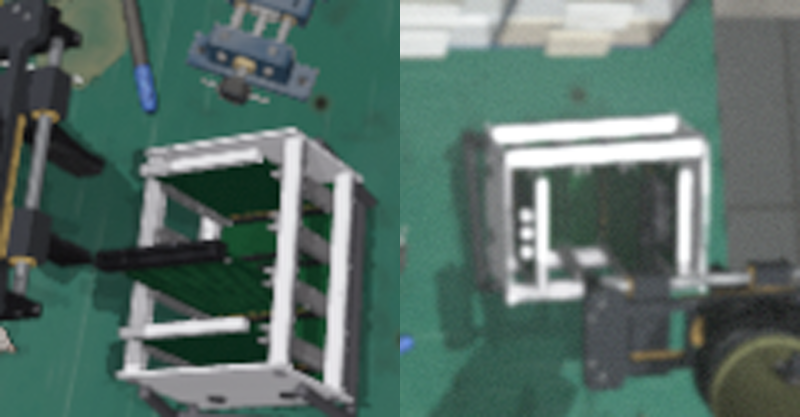

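The fingers straddle the socket line: tips at about (220,270) and (217,296), and moving along the slide axis puts their midpoint on the socket centre. Joint 7 is at 139°, so I'll check it on the way in.

```bash
python3 -m jog '[[0,0,0.013,0,-0.001,0,0.05],[0,0,0.013,0,-0.001,0,0.05],[0,0,0.013,0,0,0,0.05],[0,0,0.013,0,0,0,0.05],[0,0,0,0,0,0,0.05]]'
python3 - <<'E'
from h import *
b=plan(gp(0,-.02,.134),RC,5)
o=env.get_obs();print(o['qpos'])
E
```

```text
time_s: 3.28
tool_pos: [0.5413, -0.3109, 0.2223]
tool_rot: [179.7, 27.9, -176.1]
force: [-0.4, 0.3, -1.1]
grip_width: 0.0501
grasp_force: 0.0
5 rows [-0.0001 -0.0016  0.0109] [ 0.0014 -0.0004  0.0008]
[ -8.7124184   -0.89019806  47.1062773  109.82185509 -23.03526396
  51.98673473 143.73559667]
```

```bash
python3 -m jog '[[0,-0.004,0,0,0,0,0.05],[0,-0.004,0,0,0,0,0.05],[0,0,0,0,0,0,0.05]]'
python3 - <<'E'
from h import *
b=plan(gp(0,-.02,.134),RC,5)
o=env.get_obs();print(o['qpos'],o['joint_velocities'])
E
```

```text
time_s: 3.53
tool_pos: [0.5418, -0.3236, 0.2261]
tool_rot: [179.9, 28.2, -176.3]
force: [0.5, 0.8, 0.7]
grip_width: 0.05
grasp_force: 0.0
5 rows [0.0003 0.0009 0.0116] [0.0003 0.0007 0.0003]
[-8.11102298e+00  4.11483842e-02  4.80035958e+01  1.08866970e+02
 -2.43397895e+01  5.25129287e+01  1.45379545e+02] [-0.0330436  -0.31707995 -0.25320504  0.55348412  0.53629237 -0.03719617
 -1.11305507]
```

Joint 7 is near its limit and tracking gets poor there. I'll back out and use the half-turned grasp instead.

```bash
python3 -m jog '[[0,0,-0.015,0,0,0,0.05],[0,0,-0.015,0,0,0,0.05],[0,0,-0.015,0,0,0,0.05],[0,0,-0.01,0,0,0.12,0.05],[0,0,0,0,0,0.12,0.05],[0,0,0,0,0,0.12,0.05],[0,0,0,0,0,0.12,0.05],[0,0,0,0,0,0.12,0.05],[0,0,0,0,0,0.12,0.05],[0,0,0,0,0,0.12,0.05],[0,0,0,0,0,0.12,0.05],[0,0,0,0,0,0.12,0.05]]'
python3 -m jog '[[0,0,0,0,0,0.12,0.05],[0,0,0,0,0,0.12,0.05],[0,0,0,0,0,0.12,0.05],[0,0,0,0,0,0.12,0.05],[0,0,0,0,0,0.12,0.05],[0,0,0,0,0,0.12,0.05],[0,0,0,0,0,0.12,0.05],[0,0,0,0,0,0.12,0.05],[0,0,0,0,0,0.12,0.05],[0,0,0,0,0,0.12,0.05],[0,0,0,0,0,0.12,0.05],[0,0,0,0,0,0.12,0.05]]'
cat >> h.py <<'E'
F2=np.diag([1,-1,-1.]);RC=G@F2;RR=RK@F2
E
python3 - <<'E'
from h import *
b=plan(gp(0,-.02,.22),RC,6)
o=env.get_obs();print(o['qpos'],o['joint_velocities'])
E
```

```text
time_s: 4.53
tool_pos: [0.5157, -0.3245, 0.2743]
tool_rot: [154.6, 12.6, 118.6]
force: [-0.7, 0.0, -0.4]
grip_width: 0.0501
grasp_force: 0.0
time_s: 5.53
tool_pos: [0.5157, -0.3245, 0.2743]
tool_rot: [162.9, -22.7, 42.5]
force: [-1.0, -0.9, 0.6]
grip_width: 0.05
grasp_force: 0.0
6 rows [ 0.0001 -0.0007  0.0045] [-0.0003 -0.0007  0.1029]
[  2.23468259  -4.84403394  37.45120898 106.89086026 -19.33579311
  57.57784727  -3.2393544 ] [  4.77446552   0.43375723  -4.43182417  -0.13502013  -0.80611796
   0.08188331 -81.14490616]
```

```bash
python3 -m jog '[[0,-0.001,0.005,0,-0.001,0.103,0.05],[0,-0.001,0.005,0,-0.001,0.103,0.05],[0,-0.001,0.005,0,-0.001,0.103,0.05],[0,-0.001,0.004,0,-0.001,0.103,0.05],[0,0,0.004,0,0,0.103,0.05],[0,0,0.004,0,0,0.103,0.05],[0,0,0,0,0,0,0.05]]'
python3 - <<'E'
from h import *
b=plan(gp(0,-.02,.134),RC,8)
o=env.get_obs();print(o['qpos'],o['joint_velocities'])
E
```

```text
time_s: 6.12
tool_pos: [0.5265, -0.3197, 0.2487]
tool_rot: [-180.0, -27.9, 3.8]
force: [0.1, -0.4, -0.5]
grip_width: 0.0499
grasp_force: 0.0
8 rows [0.0002 0.     0.0106] [-0.0002  0.0002  0.0003]
[  3.47558323  -2.74691124  35.75414446 108.28223158 -21.10008739
  54.8596539  -37.39628032] [-0.05763641 -0.48265788  0.26862505 -0.23889443  0.39122551  0.72638722
  8.78594357]
```

```bash
python3 -m jog '[[0,0,0.011,0,0,0,0.05],[0,0,0.011,0,0,0,0.05],[0,0,0.011,0,0,0,0.05],[0,0,0.011,0,0,0,0.05],[0,0,0.01,0,0,0,0.05],[0,0,0.01,0,0,0,0.05],[0,0,0.01,0,0,0,0.05],[0,0,0.01,0,0,0,0.05],[0,0,0,0,0,0,0.05]]'
python3 - <<'E'
from h import *
b=plan(gp(0,-.02,.134),RC,1)
o=env.get_obs();print(o['qpos'],o['force'])
s=env.read_camera('side');t=env.read_camera('top')
cv2.imwrite("pics/z4.png",np.hstack([cv2.resize(s[230:345,190:300],(400,418),interpolation=cv2.INTER_CUBIC),cv2.resize(t[145:270,320:440],(400,418),interpolation=cv2.INTER_CUBIC)]))
E
```

```text
time_s: 6.87
tool_pos: [0.5658, -0.3157, 0.1715]
tool_rot: [-180.0, -27.7, 4.0]
force: [-0.2, -0.2, -0.1]
grip_width: 0.05
grasp_force: 0.0
1 rows [ 0.0027  0.0016 -0.0018] [-0.0039  0.0051  0.0061]
[  3.35612764   5.95981804  35.53265294 110.25769613 -30.03005178
  47.48273525 -30.70890941] [-0.19889617 -0.20094335 -0.10089335]
```

View pics/z4.png

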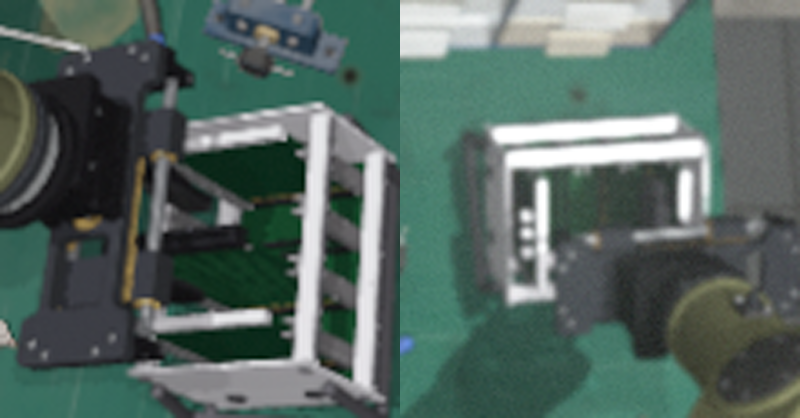

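The gripper sits over the socket, which runs (175–240, 240) in the crop, and there's no contact force. Trimming slightly and closing.

```bash
python3 -m jog '[[0.002,0.001,-0.002,-0.004,0.005,0,0.03],[0,0,0,0,0,0,0.02],[0,0,0,0,0,0,0.015],[0,0,0,0,0,0,0.008],[0,0,0,0,0,0,0.008],[0,0,0,0,0,0,0.008],[0,0,0,0,0,0,0.008]]' 20
python3 - <<'E'
from h import *
b=plan(gp(0,-.02,.134),RC,1)
o=env.get_obs();print(G.T@o['force'],o['wrist_torque'])
E
```

```text
time_s: 7.55
tool_pos: [0.5668, -0.3179, 0.1771]
tool_rot: [179.7, -28.2, 4.0]
force: [-0.2, 0.1, 0.9]
grip_width: 0.0123
grasp_force: 0.1
1 rows [-0.0006 -0.0006  0.0028] [ 0.002  -0.0034  0.0056]
[0.24708496 0.1400287  0.84097068] [ 0.00283179  0.68106973 -0.00720096]
```

```bash
python3 -m jog '[[0,0,0.003,0,0,0,0.014],[0,0,0,0,0,0,0],[0,0,0,0,0,0,0],[0,0,0,0,0,0,0],[0,0,0,0,0,0,0]]' 50
python3 - <<'E'
from h import *
b=plan(gp(0,-.02,.134),RC,1)
o=env.get_obs();print(G.T@o['force'],o['wrist_torque'],G.T@(o['tool_pos']-GO))
E
```

```text
time_s: 7.97
tool_pos: [0.5681, -0.3176, 0.174]
tool_rot: [179.7, -28.2, 4.0]
force: [0.5, 0.2, -1.1]
grip_width: 0.0114
grasp_force: 50.0
1 rows [-0.0004 -0.0004 -0.0006] [ 0.0017 -0.0028  0.0056]
[-0.10397763  0.12735759 -1.23648626] [-0.0425504   0.67444548  0.01712441] [ 0.00042553 -0.02039362  0.13344412]
```

```bash
python3 -m jog '[[0,0,-0.005,0,0,0,0],[0,0,-0.006,0,0,0,0],[0,0,-0.006,0,0,0,0],[0,0,-0.006,0,0,0,0]]'
python3 - <<'E'
from h import *
o=env.get_obs();print(o['qpos'],G.T@o['force'],o['wrist_torque'],G.T@(o['tool_pos']-GO))
E
```

```text
time_s: 8.3
tool_pos: [0.5569, -0.3188, 0.1955]
tool_rot: [179.7, -28.2, 4.0]
force: [-0.4, 1.1, -1.5]
grip_width: 0.0113
grasp_force: 50.0
[  3.11341773   3.25070542  35.93429091 109.88257665 -27.39747595
  49.000206   -32.66538246] [-1.01721243  1.08135823 -1.13726127] [-0.02867754  0.88895054 -0.04293299] [ 0.00050052 -0.02091372  0.1576833 ]
```

```bash
python3 -m jog '[[0,0,-0.008,0,0,0,0],[0,0,-0.008,0,0,0,0],[0,0,-0.008,0,0,0,0],[0,0,-0.008,0,0,0,0],[0,0,-0.008,0,0,0,0],[0,0,-0.008,0,0,0,0],[0,0,-0.008,0,0,0,0],[0,0,-0.008,0,0,0,0],[0,0,-0.008,0,0,0,0],[0,0,-0.008,0,0,0,0],[0,0,-0.008,0,0,0,0],[0,0,0,0,0,0,0]]'
python3 - <<'E'
from h import *
o=env.get_obs();print(o['qpos'],G.T@o['force'],o['wrist_torque'],G.T@(o['tool_pos']-GO))
s=env.read_camera('side');t=env.read_camera('top')
cv2.imwrite("pics/z5.png",np.hstack([cv2.resize(s[210:345,180:300],(400,450),interpolation=cv2.INTER_CUBIC),cv2.resize(t[145:280,320:440],(400,450),interpolation=cv2.INTER_CUBIC)]))
p=np.array(o['tool_pos'])
a=plan([.47,-.25,.33],RR,20);
E
```

```text
time_s: 9.3
tool_pos: [0.5158, -0.3219, 0.2744]
tool_rot: [179.6, -28.3, 3.9]
force: [0.4, -0.5, -1.6]
grip_width: 0.0112
grasp_force: 50.0
[  3.49792587  -5.30390051  35.67877832 107.36414888 -18.85551907
  56.98894432 -38.96316096] [-0.43917597 -0.53317213 -1.54202757] [-0.14385062  0.81809944 -0.04907042] [ 0.00115005 -0.02140411  0.24671364]
20 rows [-0.0018 -0.0034 -0.0034] [-0.0039 -0.0244  0.0166]
```

View pics/z5.png

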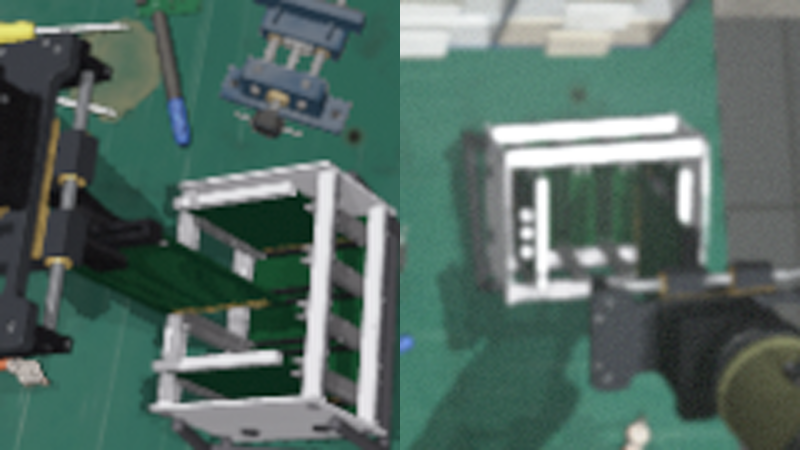

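The card's lower edge is just past the guides, at guide z ≈ 0.113, and it is held square. I'll retract further, then turn it upright.

```bash
python3 -m jog '[[0,0,-0.008,0,0,0,0],[0,0,-0.01,0,0,0,0],[0,0,-0.01,0,0,0,0],[0,0,-0.01,0,0,0,0],[0,0,-0.01,0,0,0,0],[0,0,-0.006,0,0,0,0]]'
python3 - <<'E'
from h import *
o=env.get_obs();print(o['qpos'],o['force'],G.T@(o['tool_pos']-GO))
a=plan([.50,-.22,.37],R.from_euler('xyz',[180,0,4],degrees=True).as_matrix(),12)
E
```

```text
time_s: 9.9
tool_pos: [0.49, -0.3231, 0.322]
tool_rot: [179.6, -28.3, 4.0]
force: [0.3, 0.3, -1.1]
grip_width: 0.0114
grasp_force: 50.0
[  4.29346548  -9.49405252  34.91055845 104.91571936 -15.22925376
  62.5000278  -41.66936063] [ 0.28185675  0.25807398 -1.06504512] [ 0.00073903 -0.02103001  0.30085257]
12 rows [ 0.0025 -0.0085 -0.0035] [ 0.0005 -0.0412 -0.0002]
```

```bash
python3 -m jog '[[0.002,-0.006,-0.003,0,-0.03,0,0],[0.003,-0.009,-0.004,0,-0.042,0,0],[0.003,-0.009,-0.004,0,-0.042,0,0],[0.003,-0.009,-0.004,0,-0.042,0,0],[0.003,-0.009,-0.004,0,-0.042,0,0],[0.003,-0.009,-0.004,0,-0.042,0,0],[0.003,-0.009,-0.004,0,-0.042,0,0],[0.003,-0.009,-0.004,0,-0.042,0,0],[0.003,-0.009,-0.003,0,-0.042,0,0],[0.003,-0.009,-0.003,0,-0.042,0,0],[0.003,-0.009,-0.003,0,-0.042,0,0],[0.002,-0.006,-0.002,0,-0.044,0,0]]'
python3 - <<'E'
from h import *
o=env.get_obs();print(o['qpos'],o['force'])
RR=RK@F
a=plan(o['tool_pos'],RR,24)
E
```

```text
time_s: 10.9
tool_pos: [0.5047, -0.2179, 0.3694]
tool_rot: [179.8, 0.1, 3.9]
force: [-0.0, 0.2, -0.9]
grip_width: 0.0113
grasp_force: 50.0
[ -2.07412701   4.1036195   24.1623656   83.8308619   -1.40209827
  92.42556511 -64.14770502] [-0.02838692  0.20267075 -0.87845356]
24 rows [-0.  0.  0.] [-1.000e-04  3.000e-04 -1.168e-01]
```

```bash
python3 -m jog '[[0,0,0,0,0,-0.06,0],[0,0,0,0,0,-0.1,0],[0,0,0,0,0,-0.12,0],[0,0,0,0,0,-0.12,0],[0,0,0,0,0,-0.12,0],[0,0,0,0,0,-0.12,0],[0,0,0,0,0,-0.12,0],[0,0,0,0,0,-0.12,0],[0,0,0,0,0,-0.12,0],[0,0,0,0,0,-0.12,0],[0,0,0,0,0,-0.12,0],[0,0,0,0,0,-0.12,0]]'
python3 -m jog '[[0,0,0,0,0,-0.12,0],[0,0,0,0,0,-0.12,0],[0,0,0,0,0,-0.12,0],[0,0,0,0,0,-0.12,0],[0,0,0,0,0,-0.12,0],[0,0,0,0,0,-0.12,0],[0,0,0,0,0,-0.12,0],[0,0,0,0,0,-0.12,0],[0,0,0,0,0,-0.12,0],[0,0,0,0,0,-0.12,0],[0,0,0,0,0,-0.1,0],[0,0,0,0,0,-0.06,0]]'
python3 - <<'E'
from h import *
o=env.get_obs();print(o['qpos'],o['force'])
RR=RK@F
a=plan([.58,.08,.35],RR,12)
a=plan([*RO[:2],.32],RR,10,a)
E
```

```text
time_s: 11.9
tool_pos: [0.5043, -0.2189, 0.3688]
tool_rot: [-180.0, 0.3, 82.1]
force: [0.4, 0.0, -2.0]
grip_width: 0.0115
grasp_force: 50.0
time_s: 12.9
tool_pos: [0.5043, -0.2189, 0.3688]
tool_rot: [-179.7, 0.0, 159.9]
force: [-0.1, -0.2, -1.1]
grip_width: 0.0114
grasp_force: 50.0
[ 3.05829509  4.07749271 18.76116169 83.77999318 -1.04985469 92.3029939
 91.66826366] [-0.06455263 -0.22298783 -1.10019167]
12 rows [0.0017 0.0257 0.0015] [-0.0004  0.0001 -0.0066]
10 rows [0.0027 0.0217 0.003 ] [0. 0. 0.]
```

```bash
python3 -m jog '[[0.002,0.015,0.001,0,0,-0.007,0],[0.002,0.025,0.001,0,0,-0.007,0],[0.002,0.027,0.002,0,0,-0.007,0],[0.002,0.027,0.002,0,0,-0.007,0],[0.002,0.027,0.002,0,0,-0.007,0],[0.002,0.027,0.002,0,0,-0.007,0],[0.002,0.027,0.002,0,0,-0.007,0],[0.002,0.027,0.002,0,0,-0.007,0],[0.001,0.027,0.001,0,0,-0.007,0],[0.001,0.027,0.001,0,0,-0.007,0],[0.001,0.027,0.001,0,0,-0.006,0],[0.001,0.027,0.001,0,0,-0.006,0]]'
python3 - <<'E'
from h import *
o=env.get_obs()
a=plan([*RO[:2],.32],RK@F,10)
E
```

```text
time_s: 13.9
tool_pos: [0.5809, 0.0849, 0.349]
tool_rot: [-179.8, -0.0, 164.3]
force: [0.4, -0.7, -1.7]
grip_width: 0.0112
grasp_force: 50.0
10 rows [0.0027 0.0212 0.0029] [-0.0004 -0.     -0.0003]
```

```bash
python3 -m jog '[[0.003,0.024,0.003,0,0,0,0],[0.003,0.024,0.003,0,0,0,0],[0.003,0.024,0.003,0,0,0,0],[0.003,0.024,0.003,0,0,0,0],[0.003,0.024,0.003,0,0,0,0],[0.003,0.024,0.003,0,0,0,0],[0.003,0.024,0.003,0,0,0,0],[0.002,0.02,0.003,0,0,0,0],[0.002,0.015,0.003,-0.002,0,0,0],[0.001,0.009,0.002,-0.002,0,0,0],[0,0,0,0,0,0,0]]'
python3 - <<'E'
from h import *
o=env.get_obs();print(o['qpos'])
RR=RK@F
a=plan([*RO[:2],.28],RR,4)
s=env.read_camera('side');t=env.read_camera('top')
cv2.imwrite("pics/z6.png",np.hstack([cv2.resize(s[60:160,250:330],(440,550),interpolation=cv2.INTER_CUBIC),cv2.resize(t[160:260,145:210],(358,550),interpolation=cv2.INTER_CUBIC)]))
p=np.array(o['tool_pos']);M=R.from_euler('xyz',o['tool_rot'],degrees=True).as_matrix()
for x in(-.05,.05):
  for z in(.134,-.01): q=proj('side',p+M@np.array([x,0,z]));print(x,z,q,(q-[250,60])*5.5)
E
```

```text
time_s: 14.82
tool_pos: [0.612, 0.2959, 0.3176]
tool_rot: [-180.0, -0.1, 164.5]
force: [-0.8, 0.1, -1.5]
grip_width: 0.011
grasp_force: 50.0
[-26.92624284  20.94764397  -1.53146749  69.05303967   0.47835215
  90.13272053  46.17225741]
4 rows [0.0001 0.0002 0.0094] [-0.0002 -0.0006  0.0001]
-0.05 0.134 [308.15652417 101.25776547] [319.86088294 226.91771009]
-0.05 -0.01 [310.39704891  63.35830683] [332.18376901  18.47068757]
0.05 0.134 [276.50706628  91.6830605 ] [145.78886453 174.25683273]
0.05 -0.01 [275.29490547  53.39044905] [139.12198007 -36.35253022]
```

View pics/z6.png

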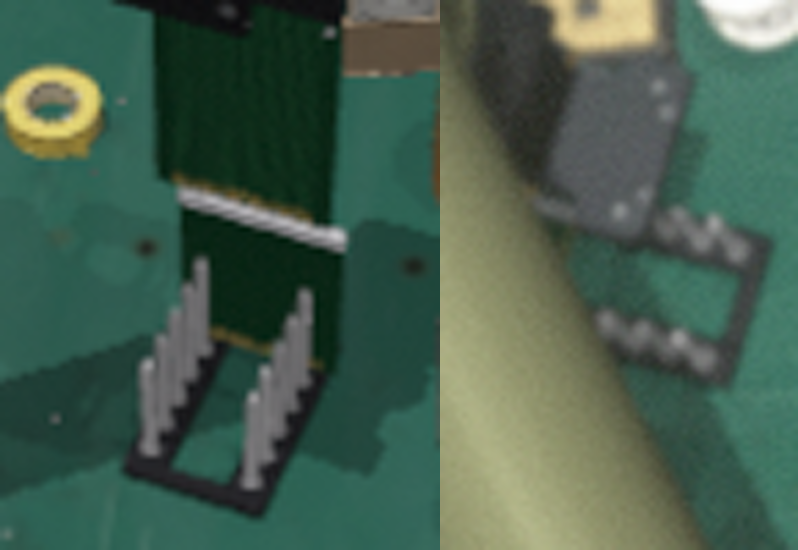

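The card hangs above the rack, but its left edge at about (157,178) in the crop is to the right of the predicted (146,174). I'll measure the card edges against the rack in the same camera.

```bash
python3 - <<'E'
from h import *
s=env.read_camera('side');cv2.imwrite('pics/s_edge.png',s)
o=env.get_obs();p=np.array(o['tool_pos']);n=RK[:,1]
g=s[:,:,1].astype(float)
for v in range(64,98,3):
    r=g[v,268:325];L=R_=None
    # threshold crossing around dark card
    mid=r[15:38].mean();th=(mid+75)/2
    i=20
    while r[i]<th:i-=1
    L=268+i+(r[i]-th)/(r[i]-r[i+1])
    j=30
    while j<56 and r[j]<th:j+=1
    Rr=268+j-(r[j]-th)/(r[j]-r[j-1])
    out=[]
    for u in(L,Rr):
        c,d=ray('side',u,v);q=c+d*((p-c)@n)/(d@n);out.append(np.round(np.r_[(RK.T@(q-RO))[0],q[2]]*1e3,1))
    print(v,round(mid),round(L,1),round(Rr,1),*out,round((out[0][0]+out[1][0])/2,1))
print(g[75,268:325].astype(int))
E
```

```text
64 27 277.9 311.4 [-41.1 297.1] [ 54.6 330.2] 6.8
67 41 277.7 308.8 [-41.9 286. ] [ 47.9 317.5] 3.0
70 42 278.0 311.9 [-41.5 275.2] [ 57.  310.3] 7.8
73 42 278.0 311.4 [-41.6 264.1] [ 56.1 299.3] 7.2
76 42 278.0 311.5 [-42.  252.7] [ 56.8 288.7] 7.4
79 42 278.1 311.2 [-42.  241.2] [ 56.5 277.6] 7.2
82 43 278.3 310.9 [-41.4 229.8] [ 56.1 266.3] 7.4
85 42 278.3 310.7 [-41.8 217.8] [ 56.2 255. ] 7.2
88 43 278.5 310.6 [-41.6 205.8] [ 56.2 243.4] 7.3
91 43 278.5 310.4 [-41.7 193.5] [ 56.3 231.7] 7.3
94 55 288.0 310.4 [-11.8 192.9] [ 56.8 220. ] 22.5
97 91 285.7 310.7 [-19.  177.5] [ 58.3 208.4] 19.6
[100 100  99  99 101 103 103 102 101  90  59  36  35  39  42  43  40  44
  45  42  42  41  40  41  42  42  45  42  40  45  46  39  41  45  41  40
  42  44  40  42  42  37  37  45  79  97  98  99  99 100 101 101 100 100
  99  98 100]
```

The card is vertical but 7 mm towards +x of the rack, so I'll shift it and lower it to just above the pins.

```bash
python3 -m jog '[[0.003,0,0.008,0,0,0,0],[0.004,0.001,0.01,0,0,0,0],[0,0,0.01,0,0,0,0],[0,0,0.01,0,0,0,0],[0,0,0.01,0,0,0,0],[0,0,0.01,0,0,0,0],[0,0,0.008,0,0,0,0],[0,0,0,0,0,0,0]]'
python3 - <<'E'
from h import *
o=env.get_obs();print(RK.T@(o['tool_pos']-RO),o['force'])
s=env.read_camera('side');t=env.read_camera('top')
cv2.imwrite("pics/z7.png",np.hstack([cv2.resize(s[75:155,260:324],(440,550),interpolation=cv2.INTER_CUBIC),cv2.resize(t[175:235,145:215],(358,307),interpolation=cv2.INTER_CUBIC).repeat(1,0) if 0 else cv2.copyMakeBorder(cv2.resize(t[175:235,145:215],(358,307),interpolation=cv2.INTER_CUBIC),0,243,0,0,0)]))
for x in(-.05,.05):
  q=proj('side',RO+RK@np.array([x,0,.108]));print(x,q,(q-[260,75])*6.875)
E
```

```text
time_s: 15.63
tool_pos: [0.6057, 0.295, 0.25]
tool_rot: [-179.8, -0.2, 164.4]
force: [-0.3, 0.3, -1.5]
grip_width: 0.0114
grasp_force: 50.0
[-0.00539519 -0.00320874  0.25003086] [-0.26936029  0.31974134 -1.53110793]
-0.05 [277.20575388 108.79878332] [118.2895579 232.3666353]
0.05 [307.28575787 118.10650728] [325.08958534 296.35723752]
```

View pics/z7.png

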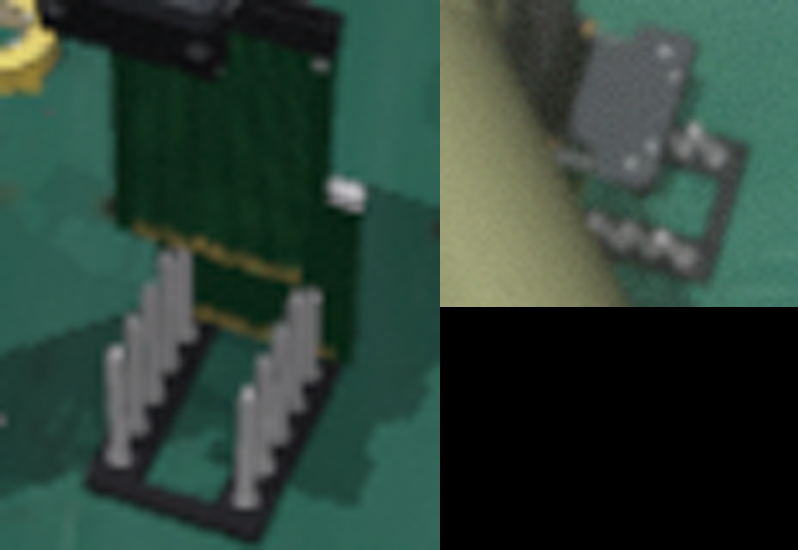

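The card is centred in x: its corners at (118,228) and (325,290) match the prediction. Robot y is -3 mm off the bay, so I'll correct that and lower slowly while watching the force.

```bash
python3 -m jog '[[0,0.002,0,0,0,0,0],[0,0.002,0,0,0,0,0],[0,0,0.008,0,0,0,0],[0,0,0.008,0,0,0,0],[0,0,0.008,0,0,0,0],[0,0,0.008,0,0,0,0],[0,0,0,0,0,0,0]]'
python3 - <<'E'
from h import *
o=env.get_obs();print(RK.T@(o['tool_pos']-RO),RK.T@o['force'],o['wrist_torque'])
s=env.read_camera('side')
cv2.imwrite("pics/z8.png",cv2.resize(s[80:155,255:330],(600,600),interpolation=cv2.INTER_CUBIC))
E
```

```text
time_s: 16.32
tool_pos: [0.6064, 0.2989, 0.2177]
tool_rot: [-179.8, -0.2, 164.4]
force: [-0.6, 0.1, -1.6]
grip_width: 0.0113
grasp_force: 50.0
[-0.00576464  0.00067846  0.21770944] [-0.63406828 -0.09395684 -1.64309075] [-0.01848423  0.10934235  0.02132205]
```

View pics/z8.png

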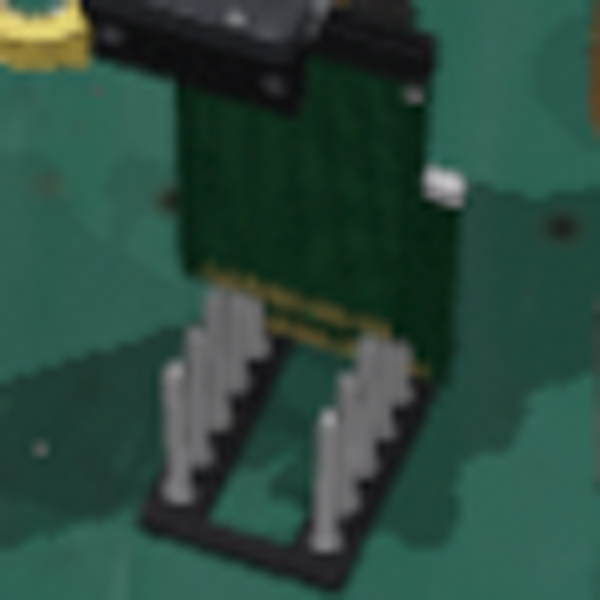

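No contact force with the lower edge about 8 mm below the pin tops. The pins behind the card are now covered by it, so it's in the y=0 bay. Continuing down.

```bash
python3 -m jog '[[0,0,0.006,0,0,0,0],[0,0,0.006,0,0,0,0],[0,0,0.006,0,0,0,0],[0,0,0.006,0,0,0,0],[0,0,0,0,0,0,0]]'
python3 - <<'E'
from h import *
o=env.get_obs();print(RK.T@(o['tool_pos']-RO),RK.T@o['force'],o['wrist_torque'])
E
```

```text
time_s: 16.78
tool_pos: [0.6069, 0.2991, 0.1948]
tool_rot: [-179.8, -0.1, 164.4]
force: [0.1, -0.1, -2.1]
grip_width: 0.0114
grasp_force: 50.0
[-0.00539721  0.00097205  0.19483888] [ 0.11022525 -0.04838301 -2.08864427] [ 0.01168922  0.07079282 -0.00148974]
```

```bash
python3 -m jog '[[0,0,0.006,0,0,0,0],[0,0,0.006,0,0,0,0],[0,0,0.006,0,0,0,0],[0,0,0.006,0,0,0,0],[0,0,0.006,0,0,0,0],[0,0,0.005,0,0,0,0],[0,0,0.004,0,0,0,0],[0,0,0,0,0,0,0]]'
python3 - <<'E'
from h import *
o=env.get_obs();print(RK.T@(o['tool_pos']-RO),RK.T@o['force'],o['wrist_torque'])
E
```

```text
time_s: 17.45
tool_pos: [0.607, 0.2992, 0.1564]
tool_rot: [-179.9, -0.1, 164.4]
force: [-1.4, -0.7, -1.6]
grip_width: 0.0112
grasp_force: 50.0
[-0.00525334  0.00115697  0.15644641] [-1.18345986 -1.01925617 -1.59530485] [-0.04594961 -0.01709525 -0.00112535]
```

```bash
python3 -m jog '[[0,0,0.002,0,0,0,0],[0,0,0.002,0,0,0,0],[0,0,0.002,0,0,0,0],[0,0,0.002,0,0,0,0],[0,0,0,0,0,0,0]]'
python3 -m jog '[[0,0,0.001,0,0,0,0],[0,0,0.001,0,0,0,0],[0,0,0,0,0,0,0]]'
```

```text
time_s: 17.87
tool_pos: [0.6074, 0.2995, 0.1494]
tool_rot: [-179.9, -0.0, 164.4]
force: [0.3, 0.5, -2.2]
grip_width: 0.0112
grasp_force: 50.0
time_s: 18.12
tool_pos: [0.6075, 0.2995, 0.1476]
tool_rot: [-179.9, -0.0, 164.4]
force: [0.0, -0.6, -1.6]
grip_width: 0.0116
grasp_force: 50.0
```

```bash
python3 -m jog '[[0,0,0.001,0,0,0,0],[0,0,0.001,0,0,0,0],[0,0,0,0,0,0,0]]'
python3 -m jog '[[0,0,0.001,0,0,0,0],[0,0,0.001,0,0,0,0],[0,0,0,0,0,0,0]]'
```

```text
time_s: 18.37
tool_pos: [0.6075, 0.2995, 0.1456]
tool_rot: [-179.9, -0.0, 164.4]
force: [0.4, -0.5, -1.5]
grip_width: 0.0112
grasp_force: 50.0
time_s: 18.62
tool_pos: [0.6076, 0.2995, 0.1437]
tool_rot: [-179.9, -0.0, 164.4]
force: [-0.6, -0.5, -1.6]
grip_width: 0.0113
grasp_force: 50.0
```

```bash
python3 -m jog '[[0,0,0.001,0,0,0,0],[0,0,0.001,0,0,0,0],[0,0,0,0,0,0,0]]'
python3 - <<'E'
from h import *
o=env.get_obs();p=np.array(o['tool_pos']);n=RK[:,1];print(RK.T@(p-RO),o['force'])
s=env.read_camera('side');cv2.imwrite("pics/z9.png",cv2.resize(s[75:150,255:330],(600,600),interpolation=cv2.INTER_CUBIC))
E
```

```text
time_s: 18.87
tool_pos: [0.6081, 0.3001, 0.1435]
tool_rot: [180.0, 0.1, 164.4]
force: [-0.3, 0.1, 4.7]
grip_width: 0.0114
grasp_force: 50.0
[-0.00442341  0.00227301  0.14351555] [-0.29152746  0.06651325  4.69704303]
```

View pics/z9.png

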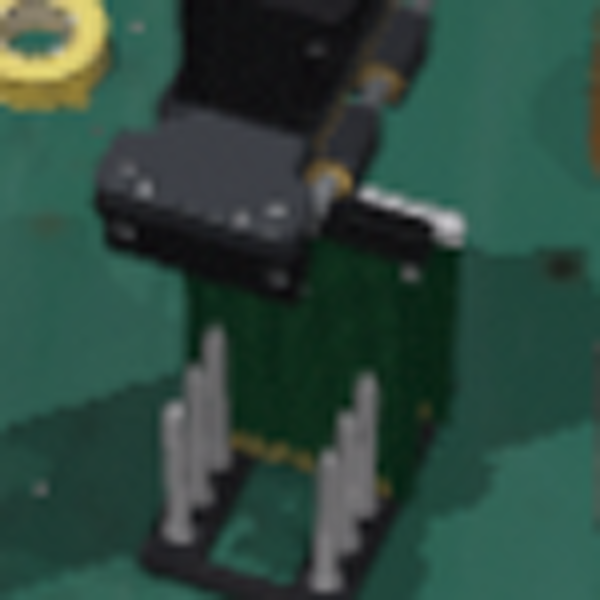

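Contact is 4.7 N at the expected rail height, with three pins of each row in front of the card, so it's in bay y=0. Releasing.

```bash
python3 -m jog '[[0,0,0,0,0,0,0.014],[0,0,0,0,0,0,0.018],[0,0,0,0,0,0,0.025],[0,0,0,0,0,0,0.036],[0,0,0,0,0,0,0.036],[0,0,0,0,0,0,0.036]]'
python3 -m jog '[[0,0,-0.005,0,0,0,0.036],[0,0,-0.01,0,0,0,0.036],[0,0,-0.015,0,0,0,0.036],[0,0,-0.02,0,0,0,0.036],[0,0,-0.025,0,0,0,0.036],[0,0,-0.025,0,0,0,0.036],[0.02,-0.02,-0.02,0,0,0,0.036],[0.03,-0.03,0,0,0,0,0.036],[0.03,-0.03,0,0,0,0,0.036],[0.03,-0.03,0,0,0,0,0.036],[0.02,-0.03,0,0,0,0,0.036],[0,0,0,0,0,0,0.036]]'
python3 - <<'E'
from h import *
s=env.read_camera('side');t=env.read_camera('top')
cv2.imwrite("pics/z10.png",np.vstack([np.hstack([cv2.resize(s[80:150,260:330],(400,400),interpolation=cv2.INTER_CUBIC),cv2.resize(t[170:235,145:210],(400,400),interpolation=cv2.INTER_CUBIC)]),np.hstack([cv2.resize(s[255:355,210:310],(200,200)),np.zeros((200,600,3),np.uint8)])]))
E
```

```text
time_s: 19.42
tool_pos: [0.6075, 0.2994, 0.1415]
tool_rot: [-179.9, -0.0, 164.4]
force: [0.7, -0.4, 0.0]
grip_width: 0.0335
grasp_force: 0.0
time_s: 20.42
tool_pos: [0.4425, 0.1967, 0.2632]
tool_rot: [-179.8, -0.0, 164.2]
force: [-0.4, -0.7, -0.7]
grip_width: 0.0359
grasp_force: 0.0
```

View pics/z10.png

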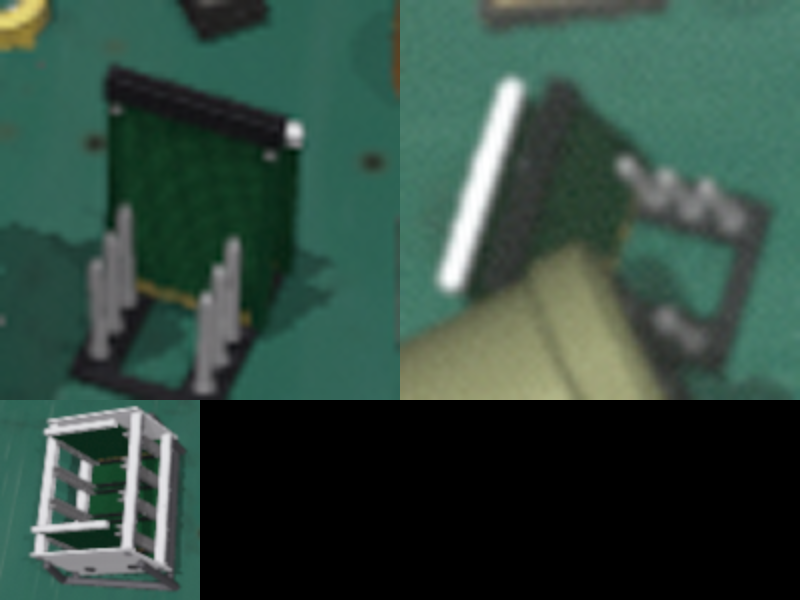

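The card stands in the rack with its socket on top and pins of both rows on either side. Both shorter cards are still seated, and the gripper is well clear. Handing in.

```bash
python3 -c "
from cell import env
print(env.sign_off())"
```

```text
the job is handed in; nothing more can be done
None
```

The extender card is standing upright, socket on top, in the rack's middle bay (y = 0) between both rows of pins and released. Both shorter cards are still seated in the cage, and I handed the job in at about 20.5 s; any slight lean within the pins was not measured.

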